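# Unload the UV sanitising box

## Robot

A 7-joint arm with a two-finger parallel gripper is mounted at the origin on a cart in front of the work surface, level with it; the furniture and walls round the work are solid. World frame = base frame: x ahead of the robot, y to its left, z up, the work surface at z = 0. Lengths are in m, angles in rad, forces in N, time in s.
With the tool pointing down it reaches from about 0.425 to 0.95 m from the base axis. Payload 4.7 kg.
Tool frame: the origin (TCP) lies between the finger pads; the fingertips stand 25 mm ahead of it and the grasp point (between the pads) lies 6 mm ahead of it; z points along the fingers, y is the line along which they close (so a half turn about z gives the same grasp; the last joint's range is limited). The gripper opens to 85 mm and grips with 20 to 120 N. Pads are 22 mm wide; open, the fingers measure 114 mm over their backs; the gripper's body (76 mm by 85 mm) begins 54 mm behind the grasp point. The pads swing forward as they close: fully open they stand 13 mm farther back than shut.
Start: joints at [1.219, 0.469, -0.049, 1.532, 0.024, 1.141, -0.082], TCP at [0.214, -0.64, 0.256] pointing down, gripper open.
Joint ranges: [-2.59, 2.59], [-0.33, 1.99], [-1.39, 1.29], [0.1, 2.45], [-1.04, 4.18], [0.21, 1.99], [-2.66, 2.66]. Speed limits (rad/s): [2.57, 2.57, 3.14, 3.14, 3.14, 3.14, 3.14].

## Interface

Orientations are given as a 3x3 rotation matrix whose columns are the frame's x, y, z axes.
In Python, from rig import * gives the robot as it stands. Calls block until the motion is done:
- movep(position, orientation): joint-space move of the TCP to a pose.
- move_l(position, attitude=None, feed=0.15, until_force=None): straight line of the TCP; attitude=None keeps the orientation; feed is the mean speed in m/s. With until_force (N) it stops when the force on the tool has changed by that much, and returns True; else False.
- move_joints(angles): joint-space move.
- command_gripper(opening, newtons=None): finger opening in m; newtons is the grip in N (None keeps the last); returns when the fingers have stopped.
- sleep(seconds).
- inverse_kinematics(position, orientation): joint angles nearest the present ones, or None.
- sense(): the state.
- camera(name): name is "scene" or "top"; returns (picture, depth): 480x640x3 uint8, red, green, blue; 480x640 float32, m along the optical axis (not along the pixel's ray), 0 where there is no reading.
- camera_params(name): a dict with "K" (3x3 intrinsics, pixels), "position" and "rotation" of the camera in the world. Camera axes: x right, y down, z forward; pixel columns grow to the right and rows downward; lengths in m; the calibration is good to about 2 mm. A picture is of the moment at which its call begins. camera_params takes no time and is no camera call.
A pose or a line that the arm cannot do raises Unreachable and nothing moves.
- finish_job(): hands the job in; it is judged then, once.
The state is a dict: "time_s": time; "joint_pos": joint angles; "qd": joint speeds; "joint_efforts": joint torques, N m; "position": TCP position; "tcp_rot": TCP orientation; "wrist_force": force on the tool from outside, world axes, zero at the start; "ft_torque": the same for the moment, N m; "finger_gap": finger opening in m; "gripper_force": force on a finger pad.
Only numpy, scipy, OpenCV 4.12 (cv2) and the standard library are available. Lean on these libraries where they do the work, as an engineer would, in place of code of your own. Each camera call takes 0.05 s, during which the arm holds its last target. There are 200 camera calls.

## Task

The sanitising run is over: turn the box's rotary switch to off before you open it, then lift the lid off by its handle and lay it on the free desk, handle up. Lift the wire basket out by its bail with the earbud case still in it, stand it flat inside the shallow tray, and put the lid back on the box, fully seated, with the switch left at off. Set things down gently instead of dropping them, and leave the other things on the desk where they are.

Things in the scene. Friction and masses are not known exactly. Their poses are not given: they have to be found in the camera images.
- sanitiser: white UV sanitising box, fixed, 204 (x) x 186 (y) x 104 mm high, at the left or right. Origin: centre of its underside; x from its front (switch deck, towards the robot) to its rear, z up. Open tank behind the deck: inner x -22 to +86, y -76 to +76 mm, floor z = 14, rim and deck z = 104 mm, walls 16 mm.
- uv_switch (a joint): rotary switch, vertical axis at x = -68, y = 0 mm of the box: disc 48 mm across, on it a grip bar 46 long, 12 wide, 28 mm high, white line on its pointer half. 0 rad = ON, as at the start (two dots). 1.047 rad (60 degrees anticlockwise seen from above) = OFF: pointer straight to the rear, +x of the box (single dot). Snaps over halfway, 0.06 N m.
- switch_grip (a point): point on the switch's axis, in the middle of the grip bar's length, 10 mm below the bar's top (130 mm above the underside of the box); its x axis points along the bar to the pointer end and turns with the switch.
- lid: stainless lid, 0.25 kg, on the box at the start. Origin: centre of its underside (foot of the lip). Tapered lip 98 (x) x 142 (y) x 10 mm high (3 mm less per side at its foot) enters the tank mouth with 5 mm play per side; plate 128 (x) x 172 (y) mm from z = 10 to 15 lies on the rim; black bridge handle: bar along y, 92 mm long, 14 mm square, centre at z = 46 mm, posts at y = +-40 mm.
- lid_handle (a point): centre of the lid's handle bar, 46 mm above the lid's origin; axes as the lid (bar along y).
- lid_seat (a point): point of the box where the lid's origin lies when it is fully seated: 94 mm above the underside of the box, over the tank's centre (x = 32, y = 0 mm of the box); axes as the box.
- basket: stainless wire basket, 72 (x) x 120 (y) mm, walls 42 mm high, 0.18 kg without the case, in the tank under the lid at the start. Origin: centre of its underside. Fixed bail along y: uprights at y = +-58 mm, black grip sleeve 72 mm long along y, 12 mm square, centre at z = 80 mm (10 mm below the rim while in the tank).
- bail_grip (a point): centre of the basket's bail grip, 80 mm above the basket's origin; axes as the basket (grip along y).
- earbud_case: black two-lobed earbud case, 44 (x) x 77 (y) x 14 mm, lies loose in the basket. Origin: centre of its underside.
- tray: shallow dark grey tray, loose, 92 (x) x 150 (y) x 16 mm, inside 86 x 144 mm, floor 2 mm thick, on the other side from the box. Origin: centre of its underside. The basket fits in with its long side along the tray's (y). The desk halfway between box and tray is kept clear for the lid (a 3 mm desk mat covers the right half, y < -18 mm).
- mug: white mug with a handle, 92 mm wide and 95 mm high, on a cork coaster at the back, bystander. Origin: centre of its underside.
- phone: black phone, 147 x 72 x 8 mm, lies at the back, bystander. Origin: centre of its underside.
- memo_pad: block of yellow notes, 76 x 76 x 17 mm, in front, bystander. Origin: centre of its underside.
- mint_tin: small hinged tin, 48 x 62 x 19 mm, at the back, bystander. Origin: centre of its underside.
- usb_stick: memory stick, 18 x 57 x 8 mm, in front, bystander. Origin: centre of its underside.
- remote: slim remote control, 134 x 37 x 11 mm, at the back right, bystander. Origin: centre of its underside.

How it is judged:
By the outcome, as a careful person would: the job done as asked, in the order asked, and still so for the second after the job is handed in, with the robot touching nothing.
It also fails if it takes over 70 s, if anything falls off the work surface, if the arm or the gripper's body presses on something with over 40 N, if the wrist force passes 120 N, or if a joint passes its speed limit or range.

## Working session

There is one attempt and no reset: what is moved stays moved. The work goes in short steps, each a Python script; the robot and the scene stay as the last script left them, time stands still between calls to the robot, and variables do not carry over. Pictures are saved under pics/ and viewed, at most 10 in all, crops included, and the job is handed in when it is done.

```bash
mkdir -p pics; ls; python3 - <<'E'
from rig import *
import cv2,numpy as np
for n in("scene","top"):
    im,d=camera(n); np.savez(f"pics/{n}0.npz",im=im,d=d)
    cv2.imwrite(f"pics/{n}0.png",im[:,:,::-1]); p=camera_params(n); print(n,p,(d>0).mean())
print(sense())
E
```

```text
pics
scene {'K': array([[623.54504476,   0.        , 318.65002084],
       [  0.        , 623.54504476, 249.28328786],
       [  0.        ,   0.        ,   1.        ]]), 'position': array([-0.04155187,  1.28672657,  0.92100334]), 'rotation': array([[-0.89834632, -0.21946591,  0.38053726],
       [-0.4392489 ,  0.43722021, -0.78479226],
       [ 0.00585656, -0.87216581, -0.48917533]])} 0.9960904947916667
top {'K': array([[510.53576134,   0.        , 331.95892171],
       [  0.        , 510.53576134, 242.15724792],
       [  0.        ,   0.        ,   1.        ]]), 'position': array([ 0.31116755, -0.00452926,  1.38618593]), 'rotation': array([[ 2.06946910e-02, -9.79545669e-01,  2.00154972e-01],
       [-9.99777736e-01, -2.10817379e-02,  1.97678167e-04],
       [ 4.02597986e-03, -2.00114576e-01, -9.79764231e-01]])} 0.9957682291666666
{'time_s': 0.1, 'joint_pos': array([ 1.21914199,  0.46937005, -0.04860476,  1.53354714,  0.02410807,
        1.14100455, -0.08230662]), 'qd': array([-0.00061331, -0.0028387 ,  0.00042209, -0.00210841, -0.00083354,
        0.00103333,  0.00115421]), 'joint_efforts': array([ 1.46286966e-03, -5.11513174e+01, -4.63253853e-02, -2.38388318e+01,
        1.08717990e-02,  4.36139104e-03, -9.67714016e-06]), 'position': array([ 0.21396617, -0.63969518,  0.25537168]), 'tcp_rot': array([[ 9.48354622e-01,  3.17211501e-01, -6.12151144e-04],
       [ 3.17212085e-01, -9.48353220e-01,  1.63215890e-03],
       [-6.27959358e-05, -1.74204717e-03, -9.99998481e-01]]), 'wrist_force': array([-0.38541171, -0.32016869,  0.02545978]), 'ft_torque': array([0.01538936, 0.0367207 , 0.01551705]), 'gripper_force': 0.0, 'finger_gap': 0.08551100144650621}
```

View pics/top0.png

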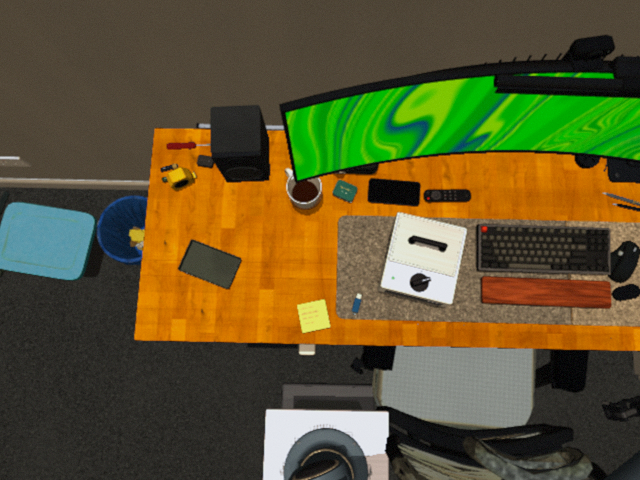

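View pics/scene0.png

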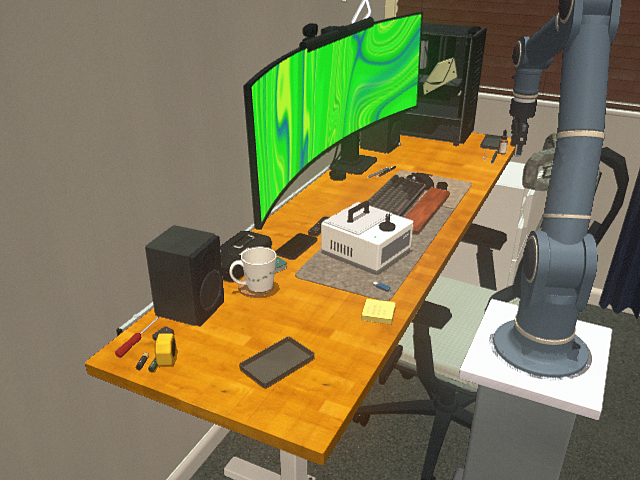

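Top view: box centred near (425,257), switch (420,283), lid handle (428,241), tray (210,264), free desk around (310,250) between mug (304,190) and memo pad (313,315). The scene view shows the same items, with the tray at (277,361) and the handle at (358,210).

```bash
cat > h.py <<'E'
import numpy as np, cv2
from rig import *
def cloud(n,im=None,d=None):
    if im is None: im,d=camera(n)
    p=camera_params(n);K=p["K"];v,u=np.mgrid[:480,:640]
    c=np.stack([(u-K[0,2])/K[0,0]*d,(v-K[1,2])/K[1,1]*d,d],-1)
    w=c@p["rotation"].T+p["position"]; w[d==0]=np.nan
    return w,im
def proj(n,P):
    p=camera_params(n);c=(np.atleast_2d(P)-p["position"])@p["rotation"]
    q=c@p["K"].T; return q[:,:2]/q[:,2:]
def rect(xy):
    c,s,a=cv2.minAreaRect((np.asarray(xy)*1000).astype(np.float32)); return np.round(c,1),np.round(s,1),round(a,2)
def sel(w,im,x,y,z,dark=None):
    m=(w[...,0]>x[0])&(w[...,0]<x[1])&(w[...,1]>y[0])&(w[...,1]<y[1])&(w[...,2]>z[0])&(w[...,2]<z[1])
    if dark is not None: m&=(im.max(-1)<dark)
    return m
E
python3 - <<'E'
from h import *
for n in("top","scene"):
    f=np.load(f"pics/{n}0.npz");w,im=cloud(n,f["im"],f["d"])
    for (u,v) in ([(425,257),(420,283),(428,241),(210,264),(310,250),(370,300),(304,190),(313,315)] if n=="top" else [(358,210),(277,361),(340,310)]): print(n,(u,v),w[v,u].round(4),im[v,u])
    bx=((.35,.75),(-.42,-.05))
    for nm,m in dict(box=sel(w,im,*bx,(.09,.118)),handle=sel(w,im,*bx,(.14,.17),90),sw=sel(w,im,*bx,(.12,.139),80),
        tray=sel(w,im,(.4,.75),(.12,.45),(-.01,.03),110)).items():
        k=cv2.connectedComponentsWithStats(m.astype(np.uint8)); i=1+k[2][1:,4].argmax(); q=w[k[1]==i]
        print(n,nm,len(q),rect(q[:,:2]),'z pct',np.percentile(q[:,2],[5,50,95]).round(4),'mean',q.mean(0).round(4))
f=np.load("pics/top0.npz")["im"]
cv2.imwrite("pics/crop.png",cv2.resize(f[200:320,370:480,::-1],None,fx=5,fy=5,interpolation=cv2.INTER_CUBIC))
E
```

```text
top (425, 257) [ 0.5377 -0.2403  0.1149] [227 228 211]
top (420, 283) [ 0.4682 -0.2224  0.1397] [22 24 21]
top (428, 241) [ 0.5722 -0.2423  0.1476] [34 32 31]
top (210, 264) [0.5246 0.327  0.009 ] [74 74 59]
top (310, 250) [ 0.5713  0.056  -0.002 ] [216 126   0]
top (370, 300) [ 0.4369 -0.1108 -0.0025] [119  99  80]
top (304, 190) [0.7297 0.0754 0.0433] [45 15  8]
top (313, 315) [0.3919 0.042  0.02  ] [227 229 102]
top box 5368 (array([ 539.6, -238.8]), array([186.7, 205.3]), 77.12) z pct [0.0999 0.1077 0.1137] mean [ 0.5355 -0.2364  0.1072]
top handle 193 (array([ 571., -244.]), array([88.7, 14.6]), 77.08) z pct [0.1413 0.1459 0.1503] mean [ 0.5707 -0.2432  0.1459]
top sw 21 (array([ 471.1, -230.4]), array([24.2, 12.1]), 84.23) z pct [0.1246 0.1368 0.1382] mean [ 0.4719 -0.2297  0.1348]
top tray 1834 (array([525.9, 328.2]), array([150.7,  92.1]), 70.22) z pct [-0.0025  0.0023  0.0127] mean [0.526  0.3296 0.003 ]
scene (358, 210) [ 0.5705 -0.236   0.1346] [176 166 154]
scene (277, 361) [0.5302 0.3218 0.0007] [116 106  87]
scene (340, 310) [ 0.4863  0.0697 -0.0014] [233 160  40]
scene box 2131 (array([ 541., -234.]), array([194.4, 210.5]), 76.89) z pct [0.0942 0.106  0.1127] mean [ 0.5311 -0.2117  0.1053]
scene handle 79 (array([ 568.9, -244. ]), array([99.4, 16.6]), 75.66) z pct [0.1409 0.1442 0.1489] mean [ 0.5708 -0.239   0.1446]
scene sw 30 (array([ 472.9, -216.6]), array([10.5, 39.4]), 16.24) z pct [0.1215 0.1308 0.1384] mean [ 0.4706 -0.2068  0.1304]
scene tray 1266 (array([526.5, 329.4]), array([155.2, 102.2]), 68.72) z pct [-0.0008  0.0048  0.0155] mean [0.5272 0.32   0.006 ]
```

View pics/crop.png

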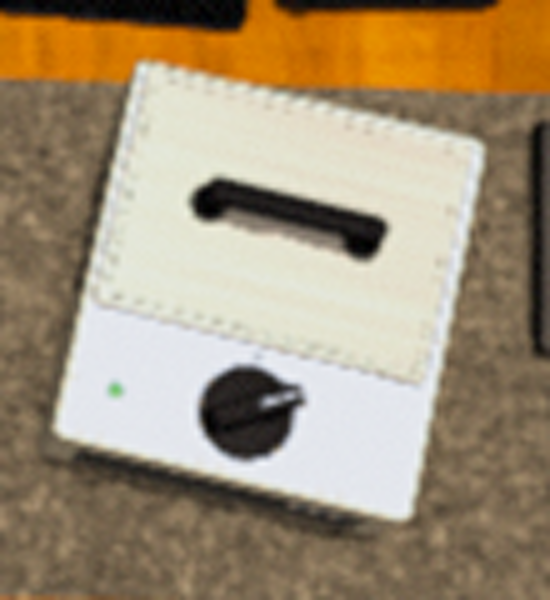

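```bash
cat >> h.py <<'E'
def att(a):
    a=np.deg2rad(a);c,s=np.cos(a),np.sin(a); return np.array([[-s,c,0],[c,s,0],[0,0,-1.]])
YB=-12.9; rb=np.deg2rad(YB); B=np.array([.5398,-.2380])
def box(x,y=0): return B+np.array([np.cos(rb)*x-np.sin(rb)*y,np.sin(rb)*x+np.cos(rb)*y])
SW=box(-.068); HD=box(.032)
LAY=np.array([.552,.08]); TR=np.array([.526,.3285]); YT=-19.8
def P(xy,z): return np.array([xy[0],xy[1],z])
def st(t=''):
    s=sense(); print(t,round(s["time_s"],2),s["position"].round(4),'F',s["wrist_force"].round(1),'gap',round(s["finger_gap"],4),'gf',round(s["gripper_force"],1))
    return s
E
python3 - <<'E'
from h import *
print(SW,HD)
for nm,p,a in [("sw",P(SW,.145),YB+30),("swoff",P(SW,.145),YB+90),("hd",P(HD,.149),YB),("hdup",P(HD,.30),YB),("lay",P(LAY,.05),0),("layup",P(LAY,.22),0),("tray",P(TR,.09),YT),("trayup",P(TR,.28),YT)]:
    for o in (0,180):
        q=inverse_kinematics(p,att(a+o)); print(nm,o,None if q is None else np.round(q,2))
E
```

```text
[ 0.47351624 -0.22281899] [ 0.57099236 -0.245144  ]
sw 0 [ 0.81  0.41 -0.56  1.98  0.3   0.83  0.38]
sw 180 [ 0.32  0.35  0.05  2.01 -0.02  0.78 -2.46]
swoff 0 [ 0.9   0.44 -0.69  1.97  0.37  0.85  1.36]
swoff 180 [ 0.49  0.36 -0.17  2.    0.08  0.79 -1.52]
hd 0 [ 0.66  0.53 -0.45  1.75  0.28  0.92 -0.12]
hd 180 [-0.38  0.76  1.11  1.81 -0.77  1.08 -2.35]
hdup 0 [ 0.67  0.39 -0.46  1.59  0.18  1.2  -0.04]
hdup 180 [-0.41  0.54  1.12  1.66 -0.5   1.27 -2.56]
lay 0 [ 0.22  0.62 -0.58  1.96  0.51  0.71 -0.67]
lay 180 [ 0.59  0.92 -1.19  1.94  1.01  1.05  2.07]
layup 0 [ 0.42  0.44 -0.83  1.82  0.37  1.05 -0.56]
layup 180 [ 0.62  0.59 -1.17  1.81  0.59  1.15  2.39]
tray 0 [-0.11  0.68 -0.74  1.78  0.57  0.9  -1.45]
tray 180 [ 0.13  0.92 -1.18  1.77  0.94  1.15  1.43]
trayup 0 [ 0.02  0.52 -0.93  1.61  0.43  1.24 -1.34]
trayup 180 [ 0.14  0.63 -1.18  1.6   0.6   1.32  1.67]
```

```bash
python3 - <<'E'
from h import *
command_gripper(.045,30)
movep(P(SW,.21),att(YB+30)); st('above')
print(move_l(P(SW,.146),feed=.1,until_force=8)); st('down')
command_gripper(0,30); st('grip')
for k in (50,70,90): movep(P(SW,.146),att(YB+k)); st(k)
command_gripper(.045); st('rel')
move_l(P(SW,.23),feed=.2)
movep(P(HD,.23),att(YB)); st()
w,im=cloud("top"); np.savez("pics/top1.npz",im=im,w=w)
cv2.imwrite("pics/c1.png",cv2.resize(im[190:330,330:490,::-1],None,fx=5,fy=4.2857,interpolation=cv2.INTER_CUBIC)[:600])
E
```

```text
above 2.37 [ 0.4732 -0.2246  0.21  ] F [-0.1  0.4 -0. ] gap 0.0447 gf 0.0
False
down 3.16 [ 0.474  -0.2229  0.1464] F [-0.4 -0.8  0.4] gap 0.0452 gf 0.0
grip 3.55 [ 0.4745 -0.2228  0.1468] F [1.1 0.4 2.9] gap 0.011 gf 35.1
50 3.94 [ 0.4739 -0.2231  0.1468] F [-1.1 -0.1  4.4] gap 0.0114 gf 35.5
70 4.33 [ 0.4735 -0.2236  0.1468] F [-1.1  0.2  6.9] gap 0.0115 gf 35.8
90 4.72 [ 0.4733 -0.2242  0.1468] F [-2.  -1.9  6.5] gap 0.0111 gf 35.8
rel 5.15 [ 0.4734 -0.2227  0.1458] F [ 0.5 -0.5  0.5] gap 0.045 gf 0.0
 7.04 [ 0.5704 -0.245   0.229 ] F [-0.8  0.3  0.4] gap 0.0448 gf 0.0
```

View pics/c1.png

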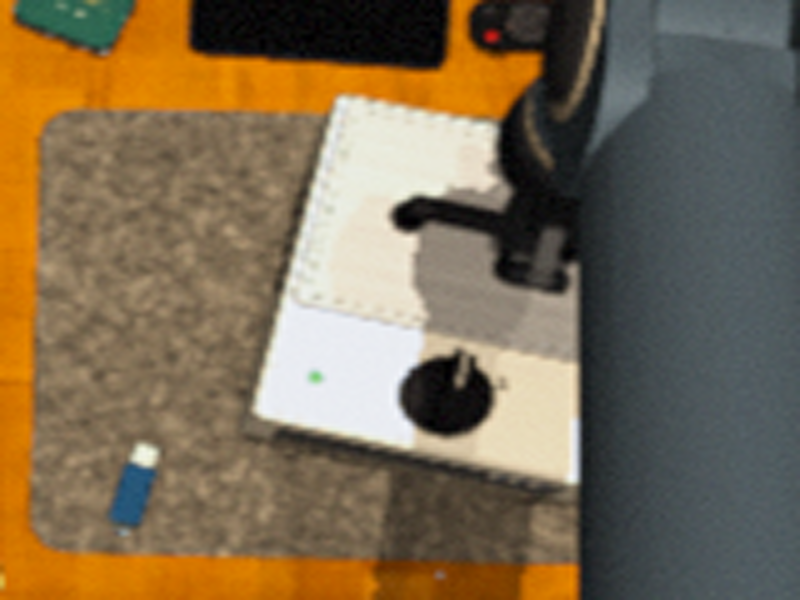

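The switch's pointer (465,355 in the crop) now points to the rear along the box axis, so it is off. Now the lid.

```bash
python3 - <<'E'
from h import *
print(move_l(P(HD,.149),feed=.1,until_force=8)); st('down')
command_gripper(0,60); s=st('grip'); np.save("lidgrasp.npy",s["position"])
move_l(P(HD,.165),feed=.05); st('lift')
move_l(P(HD,.26),feed=.15)
movep(P(LAY,.16),att(0)); st('over')
move_l(P(LAY,.068),feed=.12)
print(move_l(P(LAY,.046),feed=.02,until_force=3)); s=st('lay'); np.save("lidlay.npy",s["position"])
command_gripper(.045); st('rel')
move_l(P(LAY,.20),feed=.25)
movep(P([.52,.2],.30),att(0)); st()
for n in("top","scene"):
    w,im=cloud(n); np.savez(f"pics/{n}2.npz",im=im,w=w)
    c=im[180:330,190:490,::-1] if n=="top" else im[180:330,280:480,::-1]
    k=2.6 if n=="top" else 4; cv2.imwrite(f"pics/{n}2.png",cv2.resize(c,None,fx=k,fy=k,interpolation=cv2.INTER_CUBIC))
E
```

```text
False
down 8.05 [ 0.5715 -0.2453  0.1497] F [0.  0.3 0.2] gap 0.0453 gf 0.0
grip 8.43 [ 0.5718 -0.2453  0.15  ] F [ 1.2 -0.4  2.9] gap 0.0127 gf 60.4
lift 8.9 [ 0.5705 -0.2451  0.1649] F [-0.9  0.1 -2.3] gap 0.0126 gf 59.6
over 10.97 [0.5529 0.078  0.1602] F [ 0.1 -0.3 -2.8] gap 0.0129 gf 59.6
True
lay 12.55 [0.552  0.08   0.0562] F [-1.8 -1.1  4.4] gap 0.0129 gf 60.4
rel 12.96 [0.5509 0.0795 0.0552] F [-0.9  0.  -1.1] gap 0.045 gf 0.0
 14.37 [0.52   0.1979 0.2979] F [ 0.3 -1.5  0.2] gap 0.045 gf 0.0
```

View pics/top2.png

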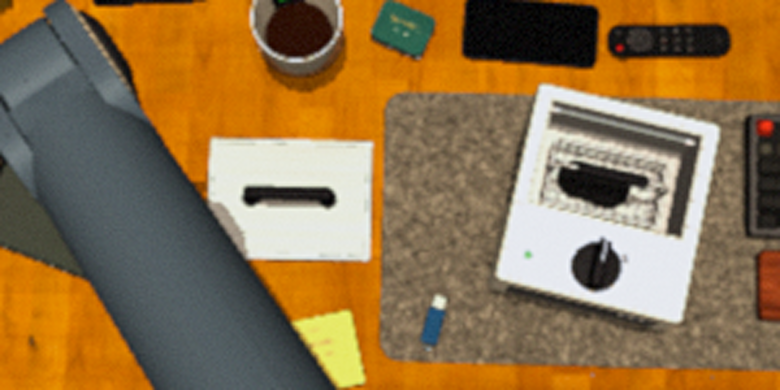

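View pics/scene2.png

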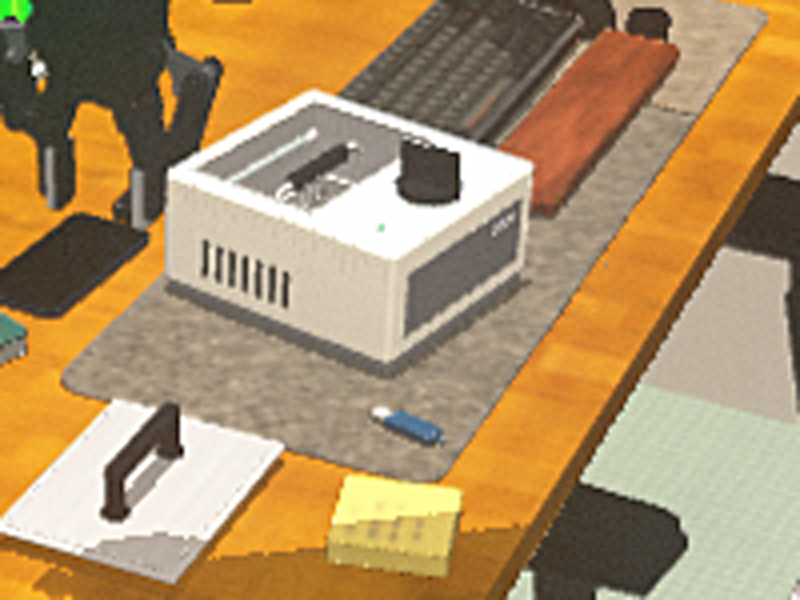

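The lid lies flat on the desk, handle up, and the switch is at off. The basket is in the tank with its bail sleeve near crop (605,175) in the top view, seen again at (320,165) in the scene crop.

```bash
python3 - <<'E'
from h import *
Ri=np.array([[np.cos(rb),np.sin(rb)],[-np.sin(rb),np.cos(rb)]])
for n in("top","scene"):
    f=np.load(f"pics/{n}2.npz");w,im=f["w"],f["im"]
    for nm,z,dk in(("bail",(.075,.125),100),("case",(.02,.06),70),("lidh",(.035,.07),90)):
        m=sel(w,im,*(((.5,.64),(-.34,-.15)) if nm!="lidh" else ((.5,.6),(0,.16))),z,dk)
        k=cv2.connectedComponentsWithStats(m.astype(np.uint8)); 
        if k[0]<2: print(n,nm,0);continue
        i=1+k[2][1:,4].argmax(); q=w[k[1]==i]; c=q[:,:2]
        e=np.linalg.svd(c-c.mean(0),full_matrices=False)[2][0]
        r=rect(c);print(n,nm,len(q),r,'box',(Ri@(r[0]/1000-B)).round(4),'z',np.percentile(q[:,2],[5,50,95]).round(4),'mean',q.mean(0).round(4),'ang',np.rad2deg(np.arctan2(e[1],e[0])).round(1))
E
```

```text
top bail 134 (array([ 600.4, -279.7]), array([175. ,  82.4]), 42.65) box [ 0.0684 -0.0271] z [0.0786 0.0924 0.1   ] mean [ 0.5896 -0.2905  0.0914] ang -132.5
top case 235 (array([ 565.2, -235.5]), array([72.8, 27.9]), 74.05) box [0.0242 0.0081] z [0.0257 0.0306 0.0347] mean [ 0.5653 -0.2357  0.0304] ang -105.4
top lidh 175 (array([549.6,  78.6]), array([14.2, 87.5]), 0.28) box [-0.0611  0.3108] z [0.0463 0.0519 0.0567] mean [0.5494 0.0778 0.0516] ang -89.6
scene bail 65 (array([ 567.7, -240.2]), array([74.7, 13. ]), 78.06) box [0.0277 0.0041] z [0.0908 0.0971 0.1017] mean [ 0.5667 -0.2408  0.0966] ang 80.2
scene case 7 (array([ 620.1, -160. ]), array([ 0.3, 11. ]), 25.39) box [0.0609 0.094 ] z [0.037  0.0478 0.0533] mean [ 0.6206 -0.1611  0.0462] ang 115.3
scene lidh 141 (array([550.5,  84.9]), array([92.6, 14.3]), 88.43) box [-0.0617  0.3171] z [0.0398 0.0501 0.055 ] mean [0.5487 0.0877 0.0492] ang 89.6
```

```bash
python3 - <<'E'
from h import *
Ri=np.array([[np.cos(rb),np.sin(rb)],[-np.sin(rb),np.cos(rb)]])
for n in("top","scene"):
    f=np.load(f"pics/{n}2.npz");w,im=f["w"],f["im"]
    b=(w[...,:2]-B)@Ri.T
    m=sel(w,im,(.5,.65),(-.34,-.15),(.088,.115),100)&(abs(b[...,0]-.027)<.022)&(abs(b[...,1])<.06)
    k=cv2.connectedComponentsWithStats(m.astype(np.uint8)); i=1+k[2][1:,4].argmax(); m=k[1]==i;q=w[m]
    v,u=np.where(m); print(n,len(q),rect(q[:,:2]),rect(b[m]),'z',np.percentile(q[:,2],[5,50,95]).round(4),'mean',q.mean(0).round(4),b[m].mean(0).round(4),'px',u.min(),u.max(),v.min(),v.max())
E
```

```text
top 129 (array([ 566.7, -243.4]), array([70.8, 12.5]), 77.65) (array([27.4,  0.7]), array([12.5, 70.8]), 0.55) z [0.0942 0.099  0.1043] mean [ 0.5664 -0.2428  0.0989] [0.027  0.0013] px 411 438 243 251
scene 64 (array([ 567.7, -240.2]), array([74.7, 13. ]), 78.06) (array([27.7,  4. ]), array([13. , 74.7]), 0.96) z [0.091  0.0971 0.1017] mean [ 0.5666 -0.2412  0.0967] [0.0269 0.0029] px 352 366 216 226
```

```bash
python3 - <<'E'
from h import *
G=np.array([.5685,-.2420]); T=np.array([.5278,.3295])
command_gripper(.04)
movep(P(G,.20),att(-12.4))
print(move_l(P(G,.103),feed=.12,until_force=6)); st('down')
command_gripper(0,50); s=st('grip'); z=s["position"][2]
move_l(P(G,.125),feed=.06); st('lift')
move_l(P(G,.27),feed=.15); st()
movep(P(T,.20),att(YT)); st('over')
move_l(P(T,z-.015+.014),feed=.12)
print(move_l(P(T,z-.022),feed=.02,until_force=2.5)); st('placed')
E
```

```text
False
down 17.32 [ 0.5692 -0.242   0.1038] F [-0.3 -0.1  0.4] gap 0.0402 gf 0.0
grip 17.68 [ 0.5691 -0.2422  0.1039] F [-0.4 -0.4  3.7] gap 0.0108 gf 51.4
lift 18.19 [ 0.5684 -0.2421  0.1252] F [ 0.8 -0.1 -2.8] gap 0.0107 gf 50.6
 19.31 [ 0.5678 -0.2419  0.2688] F [-0.2  0.5 -2.2] gap 0.0106 gf 50.6
over 21.38 [0.5288 0.3282 0.1999] F [ 0.8 -0.4 -2.7] gap 0.0109 gf 50.6
True
placed 22.98 [0.528  0.3294 0.0921] F [-0.1 -0.4  4.5] gap 0.0107 gf 51.5
```

```bash
python3 - <<'E'
from h import *
w,im=cloud("scene"); np.savez("pics/scene3.npz",im=im,w=w)
cv2.imwrite("pics/s3.png",cv2.resize(im[290:410,200:360,::-1],None,fx=5,fy=5,interpolation=cv2.INTER_CUBIC))
E
```

```text
(no output)
```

View pics/s3.png

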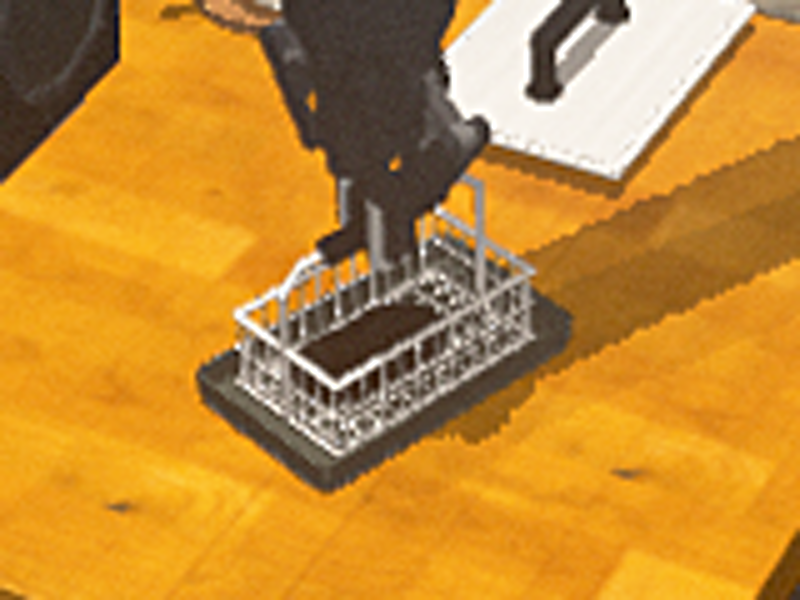

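The basket stands inside the tray with the case in it. Settle, release, then bring the lid back.

```bash
python3 - <<'E'
from h import *
p=sense()["position"]
print(move_l(P(p,p[2]-.003),feed=.02,until_force=4)); st('press')
command_gripper(.035); st('rel'); p=sense()["position"]
move_l(P(p,.20),feed=.2)
L=np.load("lidlay.npy")[:2]
movep(P(L,.16),att(0))
move_l(P(L,.0555),feed=.12,until_force=8); st('lid')
command_gripper(0,60); s=st('grip'); dz=s["position"][2]
move_l(P(L,.075),feed=.06); move_l(P(L,.24),feed=.2); st('up')
movep(P(HD,.24),att(YB)); st('over box')
w,im=cloud("scene"); np.savez("pics/scene4.npz",im=im,w=w)
w,im=cloud("top"); np.savez("pics/top4.npz",im=im,w=w)
m=sel(w,im,(.4,.66),(.2,.45),(.055,.11),90)
c=w[m]; print(len(c),rect(c[:,:2]) if len(c) else '')
cv2.imwrite("pics/t4.png",cv2.resize(np.hstack([im[200:330,150:300,::-1],np.load('pics/scene4.npz')["im"][290:420,200:350,::-1]]),None,fx=2.6,fy=2.6,interpolation=cv2.INTER_CUBIC))
E
```

```text
True
press 23.23 [0.5281 0.3294 0.0921] F [-0.1 -0.1  4.1] gap 0.011 gf 51.5
rel 23.59 [0.5276 0.3288 0.0911] F [ 0.5 -0.1  1.3] gap 0.0347 gf 0.0
lid 26.29 [0.5525 0.0803 0.0562] F [-0.1 -0.2 -0.3] gap 0.0348 gf 0.0
grip 26.61 [0.5526 0.0801 0.0564] F [-1.2 -0.4  4.7] gap 0.0128 gf 60.3
up 28.06 [0.5511 0.0795 0.2387] F [ 1.3 -0.8 -2.6] gap 0.0127 gf 59.4
over box 29.29 [ 0.5716 -0.2423  0.2402] F [-0.2  0.4 -2.1] gap 0.0125 gf 59.4
127 (array([525.1, 326.3]), array([68.5, 11.9]), 71.0)
```

View pics/t4.png

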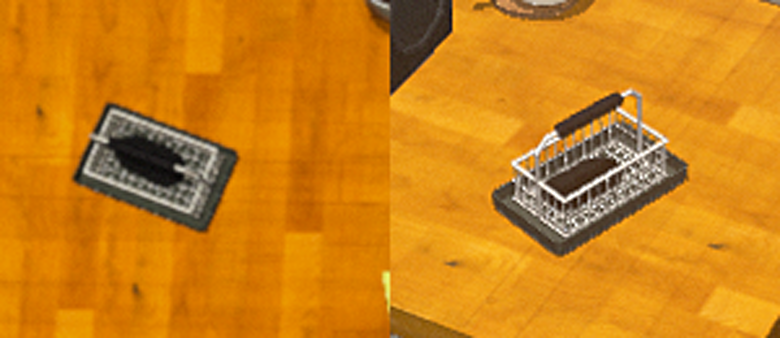

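The basket stands flat in the tray with the case inside. Now seat the lid at the recorded pose.

```bash
python3 - <<'E'
from h import *
G=np.load("lidgrasp.npy")
move_l(P(G,.18),att(YB),feed=.12); sleep(.2); st('pre')
print(move_l(P(G,.146),feed=.02,until_force=4)); st('seat')
sleep(.2); command_gripper(.045); st('rel')
p=sense()["position"]; move_l(P(p,.24),feed=.2)
movep(np.array([.45,.1,.33]),att(0)); st()
ws,ims=cloud("scene");w,im=cloud("top")
bx=((.35,.75),(-.42,-.05))
for n,a,b in(("top",w,im),("scene",ws,ims)):
    m=sel(a,b,*bx,(.135,.17),90); q=a[m&(a[...,0]>.53)]; print(n,rect(q[:,:2]),np.percentile(q[:,2],[5,50,95]).round(4))
q=w[sel(w,im,(.585,.61),(-.31,-.19),(.09,.13))];print('plate z',q[:,2].mean().round(4))
f=np.load("pics/top0.npz");w0,_=cloud("top",f["im"],f["d"]); q=w0[sel(w0,im,(.585,.61),(-.31,-.19),(.09,.13))];print('plate z before',q[:,2].mean().round(4))
cv2.imwrite("pics/f.png",np.hstack([cv2.resize(im[170:330,290:490,::-1],(500,400)),cv2.resize(ims[180:300,300:450,::-1],(300,240))] if 0 else [cv2.resize(im[170:330,290:490,::-1],(400,320),interpolation=2),cv2.resize(ims[190:310,290:440,::-1],(400,320),interpolation=2)]))
E
```

```text
pre 30.24 [ 0.5724 -0.2453  0.181 ] F [ 0.1 -0.7 -2.2] gap 0.0125 gf 59.4
True
seat 31.57 [ 0.5718 -0.2453  0.1503] F [-0.1 -0.2  5.8] gap 0.0123 gf 60.4
rel 32.18 [ 0.5705 -0.2452  0.1485] F [-0.4 -0.3  0.2] gap 0.0448 gf 0.0
 34.2 [0.4508 0.0982 0.3296] F [-0.9 -0.1  0.1] gap 0.045 gf 0.0
top (array([ 570.2, -243.6]), array([90. , 15.3]), 77.52) [0.14   0.1459 0.1501]
scene (array([ 569.9, -238.1]), array([91.9, 17.4]), 72.32) [0.1376 0.1437 0.149 ]
plate z 0.11
plate z before 0.1098
```

View pics/f.png

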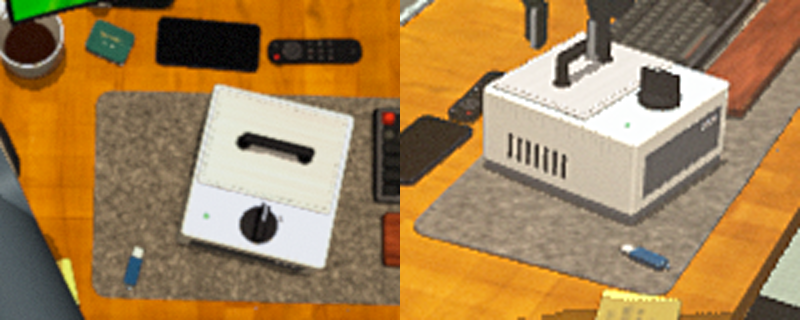

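The lid is seated: plate height matches the start to 0.2 mm. The switch is still at off and the bystanders are in place.

```bash
python3 -c "
from rig import *
print(finish_job())"
```

```text
the job is handed in; nothing more can be done
None
```

The job is handed in at about 34 s of the 70 s limit: the switch was turned to off first and still is, the basket with the earbud case stands flat in the tray, and the lid is back on the box, fully seated; no verdict was returned.

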